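# Lock the gilded panel into its table easel with the slotted turn button

## Task

Take the orange-handled flat screwdriver out of its stand and set its blade on the big slotted head of the red turn button above the gilded panel; turn it lightly until the blade drops into the slot, then turn the button clockwise with the screwdriver until it stops, with the red tongue pointing straight down over the panel. Move the button only with the blade in its slot, do not lean hard on it, and do not drop the screwdriver on the table. Finally stand the screwdriver back in the hole of its stand, let go of it, and leave the jar, tape, bottle, tin and mug where they are.

Things in the scene. Friction and masses are not known exactly. Their poses are not given: they have to be found in the camera images.
- driver_grip (a point): Centre of the orange square handle (26 x 26 mm, 60 mm long, flats along this point's x and y) of a flat screwdriver, 146 mm long, 0.11 to 0.18 kg, at first standing blade down in the stand. z points from blade to handle end. Under the handle a black guard disc, 40 mm across, 6 mm thick; its underside, 36 mm below this point, rests on the stand.
- driver_tip (a point): Centre of the screwdriver's blade end, 116 mm below the handle's centre, same axes. The blade is 14 mm wide along x, 3 mm thick along y, 24 mm long; the steel shaft above it is 9 mm across.
- stand_hole (a point): Fixed aluminium stand, 100 x 100 mm, 95 mm high; this point is the centre of its round hole, 28 mm across, at the top face of the 8 mm top plate. z is up. Below, it is open down to a rubber floor 6 mm above the table. The screwdriver hangs in it by its guard disc, blade end 80 mm below this point.
- slot (a point): Centre of the slot's mouth in the steel head (42 mm across, top 29 mm out of the board) of the red turn button. z points out of the board along the screw's axis, tilted 0.45 rad from vertical towards the robot's side; y runs along the slot, x across it; these axes turn with the button. Slot 20 mm long with closed ends, 6 mm wide, 8 mm deep: the blade has about 0.2 rad of play.
- easel: Fixed sloping wooden table easel, origin under its centre on the table; board 320 mm wide (along y), 270 mm long, rising along its +x (away from the robot) at 0.45 rad, top edge 139 mm high. Slate and gold panel 10 mm thick on it; the turn button sits centrally above the panel. Its red tongue, 62 mm long, points along the slot's -y, 12 to 17 mm out of the board.
- turnbutton (a joint): Turn button angle: 0 = tongue level, pointing to the right as seen from the robot; grows as it is turned clockwise, looking at the board from outside (about -z of the slot's axes). 1.571 = hard stop, tongue straight down the slope over the panel. Starts at 0.15 to 0.6; stays where left; turning takes about 0.1 N m.
- size_jar: Bystander, to be left alone: small amber glass jar with white cap, 64 mm across, 75 mm high, beside the stand. Origin at its foot.
- tape: Bystander, to be left alone: roll of blue masking tape lying flat, 90 mm across, 24 mm high. Origin at its foot.
- oil: Bystander, to be left alone: green glass bottle with black cap, 60 mm across, 170 mm high. Origin at its foot.
- tin: Bystander, to be left alone: metal paint tin, 80 mm across, 90 mm high. Origin at its foot.
- mug: Bystander, to be left alone: white mug, 80 mm across, 90 mm high. Origin at its foot.

How it is judged:
On the way, in this order (a step that is already met when the one before it is completed fails the run):
1. the blade has dropped into the slot, at least 4 mm deep (z of driver_tip in the frame of slot below -0.004 m and distance between driver_tip and slot below 0.012 m and value of joint turnbutton below 1 rad), for 0.1 s.
2. the button is turned to its stop (within 0.15 rad) with the blade still in the slot (value of joint turnbutton above 1.42 rad and distance between driver_tip and slot below 0.014 m), for 0.2 s.
At the end, for the whole second after the job is handed in: The turn button is at its stop (within 0.15 rad), and the screwdriver stands released and at rest in the stand, guard disc down on the plate (handle centre 28 to 42 mm above it), upright within 0.15 rad, its tip and handle within 15 mm of the hole's axis (value of joint turnbutton above 1.42 rad and horizontal distance between each of driver_tip, driver_grip and stand_hole below 0.015 m and angle between driver_grip's own z axis and vertical below 0.15 rad and z of driver_grip in the frame of stand_hole between 0.028 and 0.042 m); the robot touches nothing.
It fails at once if the button is turned other than with the blade in its slot ((velocity of joint turnbutton above 0.15 rad/s or velocity of joint turnbutton below -0.15 rad/s) and not (distance between driver_tip and slot below 0.014 m)).
It fails at once if the button is pressed harder than 45 N by the screwdriver (contact force between driver and turnbutton above 45 N).
It fails at once if the screwdriver is dropped on the table (contact force between driver and table above 0.3 N).
It fails at once if a bystander is moved more than 30 mm (distance of any of size_jar, tape, oil, tin, mug from where it was at the start of the episode above 0.03 m).
It also fails if it takes over 58 s, if anything falls off the work surface, if the arm or the gripper's body presses on something with over 40 N, if the wrist force passes 120 N, or if a joint passes its speed limit or range.

## Robot

A 6-joint arm with a two-finger parallel gripper is mounted at the origin on the work surface. World frame = base frame: x ahead of the robot, y to its left, z up, the work surface at z = 0. Lengths are in m, angles in rad, forces in N, time in s.
With the tool pointing down it reaches from about 0.35 to 0.775 m from the base axis. Payload 5.5 kg.
Tool frame: the origin (TCP) lies at the very end of the fingers, on their centre line; the grasp point (between the pads) lies 19 mm behind it (env.grip_point_offset is the distance from the TCP to the grasp point, in m); z points along the fingers, y is the line along which they close (so a half turn about z gives the same grasp; the last joint's range is limited). The gripper opens to 85 mm and grips with 20 to 120 N. Pads are 22 mm wide; open, the fingers measure 114 mm over their backs; the gripper's body (76 mm by 85 mm) begins 54 mm behind the grasp point. The pads swing forward as they close: fully open they stand 13 mm farther back than shut.
Start: joints at [-0.14, 0.313, 0.046, 1.304, 0, 1.431], TCP at [0.575, -0, 0.206] pointing down, gripper open.
Joint ranges: [-2.76, 2.76], [-0.86, 1.69], [-1.03, 1.26], [-2.2, 2.34], [-1.47, 1.5], [-3.14, 3.14]. Speed limits (rad/s): [2.57, 2.57, 3.14, 3.14, 3.14, 3.14].

## Interface

Orientations are given as a unit quaternion [w, x, y, z].
In Python, from workcell import sensors, imaging, workorder, env gives the robot as it stands.
- The arm moves only by the shell command python3 -m handwheel 'ROWS' [FORCE]. ROWS is JSON, a list of rows, each a list of 5 numbers: the shift along the tool's x, y, z in mm, then the turn about the tool's z in rad, then the opening, from 0 (shut) to 1 (fully open). A call has 1 to 8 rows; each row is the pose to reach, as a shift and turn from the pose commanded when the call began, along the tool's axes at that moment; what a row does not reach only later rows make up. A row lasts 1/10 s, in which the tool goes at most 50 mm and 8.59 degrees, less where a joint would pass 70% of its speed; a pose out of reach is approached as far as the arm can. A call with a gripper value outside its range is refused whole. The fingers move at their own pace and stop on an object; FORCE is the grip in N (left out, the last holds). Time passes only in rows, so rows that repeat a pose let the fingers close. It gives the time, the measured TCP pose, the force, the opening and the grip force at its end, in the units of the state.
- sensors.get_state(): the state, without advancing time (a new reading comes with each control period).
- imaging.read_camera(name): name is "scene" or "side" or "wrist"; returns a dict with "color" (480x640x3 uint8, blue, green, red), "z_map" (480x640 float32, m along the optical axis (not along the pixel's ray), 0 where there is no reading), "fx", "fy", "cx", "cy" (pixels), "k1" (the pictures are not rectified: a ray, as slopes to the right and down, at radius r is drawn at 1 + k1 r^2 times it, then the intrinsics apply), "xyz" and "rotation" of the camera in the world. Camera axes: x right, y down, z forward; pixel columns grow to the right and rows downward; lengths in m; the calibration is good to about 2 mm. A picture is of the moment at which its call begins.
- workorder.hand_in(): hands the job in; it is judged then, once.
The state is a dict: "clock": time; "joint_pos": joint angles; "qvel": joint speeds; "tau": joint torques, N m; "tcp_pos": TCP position; "orientation": TCP orientation; "wrist_force": force on the tool from outside, world axes, zero at the start; "ft_torque": the same for the moment, N m; "finger_gap": finger opening in m; "grip_force": force on a finger pad.
Only numpy, scipy, OpenCV 4.12 (cv2) and the standard library are available. Lean on these libraries where they do the work, as an engineer would, in place of code of your own. Each camera call takes 0.05 s, during which the arm holds its last target. There are 200 camera calls.

## Working session

There is one attempt and no reset: what is moved stays moved. The work goes in short steps, Python scripts to look and compute and a shell command to move; the robot and the scene stay as the last step left them, time stands still between calls to the robot, and variables do not carry over. Pictures are saved under pics/ and viewed, at most 10 in all, crops included, and the job is handed in when it is done.

```bash
ls; mkdir -p pics; cat > h.py <<'E'
import numpy as np, cv2
from scipy.spatial.transform import Rotation as R
from workcell import sensors, imaging
def rot(c):
    r=np.array(c["rotation"],float)
    return r if r.shape==(3,3) else R.from_quat(r[[1,2,3,0]]).as_matrix()
def cam(n,f=None):
    c=imaging.read_camera(n)
    if f: cv2.imwrite("pics/"+f,c["color"])
    return c
def cloud(c):
    z=c["z_map"]; v,u=np.mgrid[0:480,0:640]
    K=np.array([[c["fx"],0,c["cx"]],[0,c["fy"],c["cy"]],[0,0,1.]])
    p=cv2.undistortPoints(np.stack([u.ravel(),v.ravel()],1).astype(np.float32)[:,None],K,np.array([c["k1"],0,0,0.]))[:,0]
    # P: world xyz
    P=np.c_[p*z.reshape(-1,1),z.ravel()]@rot(c).T+np.array(c["xyz"])
    P[z.ravel()==0]=np.nan
    return P.reshape(480,640,3)
def tool():
    s=sensors.get_state(); q=np.array(s["orientation"])
    return np.array(s["tcp_pos"]),R.from_quat(q[[1,2,3,0]]).as_matrix(),s
E
python3 - <<'E'
from h import *
a=cam("scene","a.png");b=cam("side","b.png")
for c in(a,b): print({k:v for k,v in c.items() if k not in("color","z_map")})
np.savez("a.npz",P=cloud(a),C=a["color"]);np.savez("b.npz",P=cloud(b),C=b["color"])
print(tool())
E
```

```text
pics
{'fx': 516.0246016365179, 'fy': 516.0246016365179, 'cx': 317.0766309447103, 'cy': 242.26514607537007, 'k1': -0.14258911706581334, 'xyz': array([0.96465099, 0.58795954, 1.20678191]), 'rotation': array([-0.07990446,  0.26382449,  0.92516238, -0.26093387])}
{'fx': 560.9824599499935, 'fy': 560.9824599499935, 'cx': 311.2949257567159, 'cy': 232.82472752938352, 'k1': -0.16802846797558413, 'xyz': array([ 0.07076758, -1.18581933,  1.10865102]), 'rotation': array([-0.43031941,  0.87590628, -0.19783576,  0.0920565 ])}
(array([5.74499063e-01, 4.63838805e-05, 2.04983377e-01]), array([[ 2.88386244e-05,  9.99998640e-01, -1.64896450e-03],
       [ 9.99999972e-01, -2.84529458e-05,  2.33914383e-04],
       [ 2.33867147e-04, -1.64897120e-03, -9.99998613e-01]]), {'clock': 0.1, 'joint_pos': array([-1.39626253e-01,  3.13946350e-01,  4.50859245e-02,  1.30360137e+00,
        2.14658537e-06,  1.43119872e+00]), 'qvel': array([ 0.00078502, -0.00121071,  0.0043079 , -0.00050325, -0.00132257,
       -0.00207924]), 'tau': array([ 3.58776997e-03, -4.81727242e+01,  2.99244744e+01,  1.27543980e-02,
       -1.12281841e-04,  1.60051752e-05]), 'tcp_pos': array([5.74499063e-01, 4.63838805e-05, 2.04983377e-01]), 'orientation': array([-6.65691280e-04,  7.07116664e-01,  7.07096408e-01, -5.00305477e-04]), 'wrist_force': array([-0.72726747, -0.59580297,  0.38072284]), 'ft_torque': array([0.02703078, 0.03028003, 0.02879517]), 'grip_force': 0.0, 'finger_gap': 0.08551547897898405})
```

View pics/a.png

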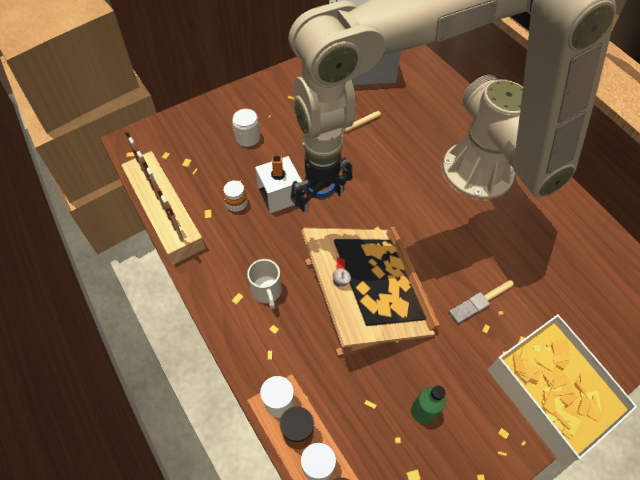

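View pics/b.png

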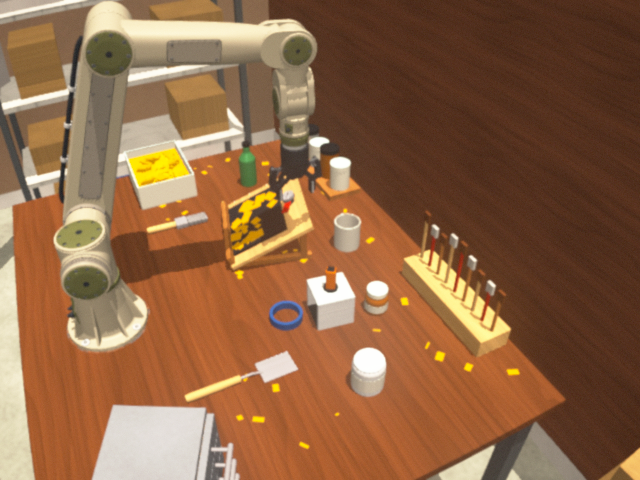

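The scene view shows the driver in the stand (around 277,170), the jar at (234,195) and the turn button at (341,275). The side view shows the stand at (330,300) and the button at (288,200). Next I'll work out positions from the depth.

```bash
cat > m.py <<'E'
from h import *
for n in "ab":
    d=np.load(n+".npz");P=d["P"];C=d["C"];H=cv2.cvtColor(C,cv2.COLOR_BGR2HSV)
    z=P[...,2]
    box=(220,140,330,230) if n=="a" else (295,250,365,340)
    u0,v0,u1,v1=box;m=np.zeros(z.shape,bool);m[v0:v1,u0:u1]=1
    org=m&(H[...,0]>3)&(H[...,0]<18)&(H[...,1]>150)&(H[...,2]>80)&(z>.10)&(z<.19)
    Q=P[org];print(n,"orange",len(Q),Q.min(0),Q.max(0)); T=Q[Q[:,2]>.155]; print(" top",len(T),T.mean(0), cv2.minAreaRect((T[:,:2]*1000).astype(np.float32)))
    st=m&(abs(z-.095)<.006)&(H[...,1]<70)
    T=P[st];print(" stand",len(T),np.median(T[:,2]),cv2.minAreaRect((T[:,:2]*1000).astype(np.float32)))
    box=(295,225,400,330) if n=="a" else (265,180,310,225)
    u0,v0,u1,v1=box;m=np.zeros(z.shape,bool);m[v0:v1,u0:u1]=1
    red=m&((H[...,0]<4)|(H[...,0]>174))&(H[...,1]>190)&(H[...,2]>120)&(z>.05)
    Q=P[red];print(" red",len(Q),Q.mean(0),Q.min(0),Q.max(0))
    gr=m&(H[...,1]<60)&(H[...,2]>70)&(z>.08)
    Q=P[gr];print(" grey",len(Q),Q.mean(0),Q.min(0),Q.max(0))
E
python3 m.py
```

```text
a orange 165 [ 0.5536218  -0.24922611  0.1057473 ] [ 0.58370436 -0.21226382  0.16834097]
 top 57 [ 0.56875899 -0.22659473  0.16166364] ((567.37451171875, -230.98556518554688), (30.852407455444336, 24.169780731201172), 59.975650787353516)
 stand 830 0.09617995459230644 ((565.935791015625, -232.53591918945312), (107.02996063232422, 101.0025863647461), 81.5424575805664)
 red 60 [0.58754007 0.10858644 0.13055945] [0.57485807 0.09489626 0.12160461] [0.60132299 0.12148827 0.1384592 ]
 grey 226 [0.61050908 0.14871199 0.14799109] [0.57937869 0.12155155 0.11330738] [0.62999442 0.16844383 0.15983322]
b orange 190 [ 0.5483233  -0.25076764  0.10016962] [ 0.58168449 -0.21742397  0.16572775]
 top 52 [ 0.563176   -0.23725256  0.15972269] ((565.4541015625, -232.78012084960938), (31.203378677368164, 25.639375686645508), 63.602935791015625)
 stand 886 0.09470888532295241 ((563.9974365234375, -235.02186584472656), (106.27527618408203, 102.12482452392578), 82.38451385498047)
 red 3 [0.60154051 0.12239626 0.1353875 ] [0.59920373 0.11814599 0.13397161] [0.60310229 0.12474481 0.13755328]
 grey 112 [0.58725935 0.10696827 0.17296312] [ 0.52093544 -0.01658015  0.13580481] [0.62178876 0.1657411  0.31095129]
```

```bash
python3 -m handwheel '[[-45,-2,0,0,1],[-90,-4,-20,0,1],[-135,-6,-30,0,1],[-180,-8,-40,0,1],[-220,-9,-40,0,1],[-233,-9,-40,0,1],[-233,-9,-40,0,1]]'
python3 - <<'E'
from h import *
c=cam("wrist","c.png"); P=cloud(c); np.savez("c.npz",P=P,C=c["color"]); print(tool()[:2],tool()[2]["joint_pos"],c["xyz"],c["rotation"])
E
```

```text
clock: 0.8
tcp_pos: [0.5655, -0.2348, 0.2448]
orientation: [-0.001, 0.708, 0.706, -0.0]
wrist_force: [-0.1, 0.8, -0.5]
finger_gap: 0.0858
grip_force: 0.0
(array([ 0.56558757, -0.23309954,  0.24493145]), array([[ 0.00150044,  0.99999805, -0.00128459],
       [ 0.99999788, -0.00149863,  0.00140947],
       [ 0.00140754, -0.0012867 , -0.99999818]])) [-5.22387430e-01  3.83611489e-01  2.41681956e-01  1.43068332e+00
  5.80539794e-04  1.04990791e+00] [ 0.56579671 -0.14925527  0.41372552] [ 1.66628544e-01  9.86018196e-01 -1.66486896e-03 -5.22703015e-04]
```

View pics/c.png

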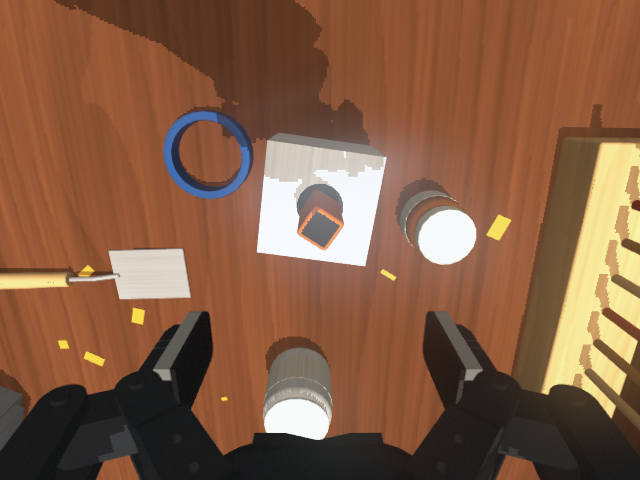

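The wrist view shows the handle end as an orange square at (321,228), rotated roughly 35° relative to the fingers. The stand plate is around (320,205).

```bash
cat > n.py <<'E'
from h import *
d=np.load("c.npz");P=d["P"];C=d["C"];z=P[...,2]
m=np.zeros(z.shape,bool);m[180:260,285:360]=1
T=P[m&(z>.153)&(z<.17)];print("top",len(T),np.median(T[:,2]),T[:,:2].mean(0),cv2.minAreaRect((T[:,:2]*1000).astype(np.float32)))
m[:]=0;m[130:275,250:390]=1
T=P[m&(abs(z-.095)<.004)];print("stand",len(T),np.median(T[:,2]),cv2.minAreaRect((T[:,:2]*1000).astype(np.float32)))
# guard disc top z=.101
H=cv2.cvtColor(C,cv2.COLOR_BGR2HSV)
T=P[m&(abs(z-.102)<.004)&(H[...,2]<70)];print("disc",len(T),cv2.minEnclosingCircle((T[:,:2]*1000).astype(np.float32)),)
E
python3 n.py
```

```text
top 1335 0.1618941200740313 [ 0.56713079 -0.22984167] ((567.1620483398438, -231.44253540039062), (26.278728485107422, 26.169322967529297), 55.913761138916016)
stand 10528 0.09582537898950386 ((566.3065795898438, -232.19862365722656), (100.63102722167969, 100.33704376220703), 81.79094696044922)
disc 0 ((0.0, 0.0), 0.0)
```

```bash
python3 -m handwheel '[[2,1.6,20,0.15,1],[2,1.6,40,0.3,1],[2,1.6,40,0.45,1],[2,1.6,60,0.595,1],[2,1.6,90,0.595,1],[2,1.6,115,0.595,1],[2,1.6,131,0.595,1],[2,1.6,131,0.595,1]]' 30 && python3 -m handwheel '[[0,0,0,0,0.8],[0,0,0,0,0.4],[0,0,0,0,0.2],[0,0,0,0,0.2],[0,0,0,0,0.1],[0,0,0,0,0],[0,0,0,0,0],[0,0,0,0,0]]' 60
```

```text
clock: 1.65
tcp_pos: [0.5658, -0.2275, 0.112]
orientation: [-0.003, 0.883, 0.47, -0.001]
wrist_force: [0.7, 0.4, -0.8]
finger_gap: 0.0854
grip_force: 0.0
clock: 2.45
tcp_pos: [0.5682, -0.2313, 0.116]
orientation: [0.001, 0.883, 0.469, 0.001]
wrist_force: [-1.1, 0.1, 5.7]
finger_gap: 0.0245
grip_force: 60.0
```

```bash
python3 -m handwheel '[[0,0,-20,0,0],[0,0,-50,0,0],[0,0,-90,0,0],[0,0,-130,0,0],[0,0,-170,0,0],[0,0,-180,0,0],[0,0,-180,0,0]]'
python3 - <<'E'
from h import *
a=cam("scene");b=cam("side");w=cam("wrist")
np.savez("d.npz",Pa=cloud(a),Ca=a["color"],Pb=cloud(b),Cb=b["color"],Pw=cloud(w),Cw=w["color"])
A=cv2.resize(a["color"][60:220,200:360],(400,400),interpolation=cv2.INTER_CUBIC)
B=cv2.resize(b["color"][170:330,260:420],(400,400),interpolation=cv2.INTER_CUBIC)
cv2.imwrite("pics/d.png",np.hstack([A,B])); print(tool()[0])
E
```

```text
clock: 3.15
tcp_pos: [0.5685, -0.2316, 0.2963]
orientation: [0.001, 0.883, 0.469, 0.001]
wrist_force: [0.3, -0.2, -2.5]
finger_gap: 0.0251
grip_force: 59.4
[ 0.56689363 -0.23067791  0.29225729]
```

View pics/d.png

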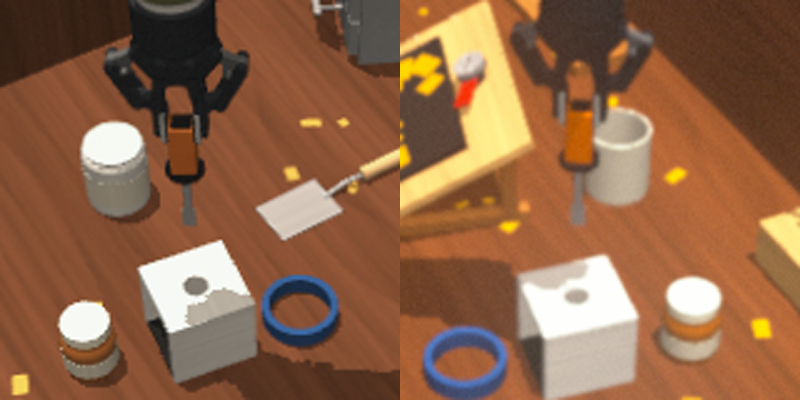

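The crops show the driver hanging straight. The blade's broad side is seen by both cameras, so its width lies along the tool's y axis. Next I'll go over the button.

```bash
python3 -m handwheel '[[38,-20,-10,-0.14,0],[76,-41,-20,-0.28,0],[114,-62,-30,-0.42,0],[152,-82,-40,-0.56,0],[190,-103,-40,-0.70,0],[228,-123,-40,-0.84,0],[266,-144,-40,-0.98,0],[290,-157,-40,-1.12,0]]' && python3 - <<'E'
from h import *
p,M,s=tool();t=np.array([.600,.140,.335]);print(M.T@(t-p)*1000,np.degrees(np.arctan2(M[1,1],M[0,1])),s["joint_pos"])
E
```

```text
clock: 4.1
tcp_pos: [0.5992, 0.1002, 0.3323]
orientation: [-0.002, 0.496, 0.868, -0.001]
wrist_force: [-0.4, -0.2, -1.9]
finger_gap: 0.0247
grip_force: 59.4
[33.89398314 20.91902117 -2.71573809] 30.538223569697912 [3.32291929e-02 3.96223304e-01 4.73217265e-01 1.65192654e+00
 6.67218957e-04 1.07103584e+00]
```

```bash
python3 -m handwheel '[[15,10,0,-0.14,0],[28,18,0,-0.28,0],[34,21,0,-0.42,0],[34,21,0,-0.52,0],[34,21,0,-0.52,0],[34,21,0,-0.52,0]]' && python3 - <<'E'
from h import *
c=cam("wrist","e.png");np.savez("e.npz",P=cloud(c),C=c["color"],xyz=c["xyz"],rot=rot(c))
p,M,s=tool();print(p,np.degrees(np.arctan2(M[1,1],M[0,1])),s["joint_pos"])
E
```

```text
clock: 4.7
tcp_pos: [0.6008, 0.137, 0.3331]
orientation: [-0.001, 0.261, 0.965, -0.001]
wrist_force: [-0.6, -0.9, -2.0]
finger_gap: 0.0247
grip_force: 59.4
[0.60092461 0.1368699  0.33350156] 59.73730055066036 [ 9.38018628e-02  4.15486802e-01  5.05323391e-01  1.66287003e+00
 -5.22617035e-05  6.21986870e-01]
```

View pics/e.png

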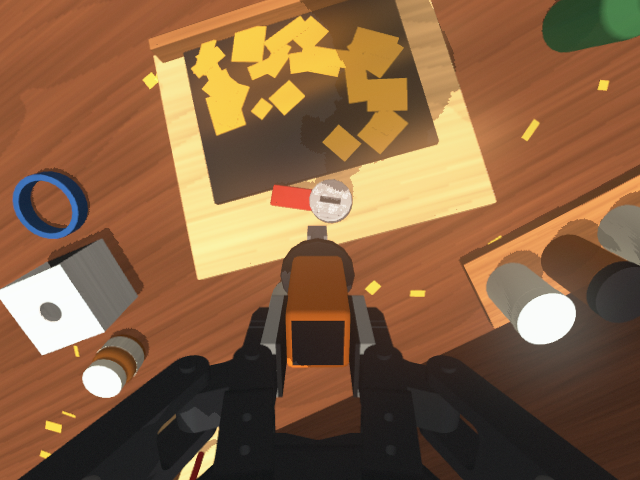

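The wrist view shows the steel head at (331,201) with its dark slot running nearly left to right. The blade end shows at (317,230).

```bash
cat > s.py <<'E'
from h import *
d=np.load("e.npz");P=d["P"];C=d["C"].astype(int);z=P[...,2]
g=C.max(2); sat=C.max(2)-C.min(2)
print(g[188:214,316:348:1].tolist() if 0 else "")
# board plane normal known; head top by plane fit in yaw unknown -> fit
m=np.zeros(z.shape,bool);m[176:226,305:358]=1
hd=m&(sat<40)&(z>.12)&(z<.20)
Q=P[hd];c0=np.median(Q,0)
for _ in range(5):
    U,S,V=np.linalg.svd(Q-Q.mean(0),full_matrices=False);n=V[2]*np.sign(V[2][2]);r=(Q-Q.mean(0))@n
    Q=Q[abs(r)<max(.0012,1.5*np.std(r))]
print("head",len(Q),Q.mean(0),"n",n,"tilt",np.arccos(n[2]),"az",np.degrees(np.arctan2(n[1],n[0])))
n0=np.array([-np.sin(.45),0,np.cos(.45)])
# circle in plane
e1=np.cross([0,1,0],n);e1/=np.linalg.norm(e1);e2=np.cross(n,e1)
q=np.c_[(Q-Q.mean(0))@e1,(Q-Q.mean(0))@e2].astype(np.float32)*1000
(cx,cy),rad=cv2.minEnclosingCircle(q);ctr=Q.mean(0)+(cx*e1+cy*e2)/1000;print("circle",rad,ctr)
dk=np.zeros_like(m);dk[190:212,314:350]=1
for th in(90,110,130):
    v,u=np.nonzero(dk&(g<th));
    if len(u)>5: print(th,len(u),u.mean(),v.mean(),cv2.minAreaRect(np.c_[u,v].astype(np.float32)))
# intersect the pixel ray with the head plane
np.save("plane.npy",np.array([n,ctr]))
bl=np.zeros_like(m);bl[215:242,300:335]=1
b=bl&(z>.20);v,u=np.nonzero(b);T=P[b];print("blade",len(T),u.min(),u.max(),v.min(),v.max())
for k in range(v.min(),v.max()+1):
    r=v==k
    if r.sum(): print(k,u[r].min(),u[r].max(),T[r].mean(0).round(4))
E
python3 s.py
```

```text
head 1012 [0.6079731  0.14633532 0.14880464] n [-0.42016607  0.11137084  0.90058703] tilt 0.44967818313412683 az 165.15435426438427
circle 20.47892189025879 [0.60744662 0.14734634 0.14843399]
130 49 329.3469387755102 200.0408163265306 ((329.9459533691406, 199.82432556152344), (18.248287200927734, 3.2879796028137207), 9.462321281433105)
blade 329 302 332 226 241
226 308 326 [0.6003 0.1373 0.2348]
227 308 326 [0.6003 0.1373 0.2374]
228 308 326 [0.6003 0.1373 0.2397]
229 308 326 [0.6003 0.1373 0.242 ]
230 308 326 [0.5999 0.1376 0.2461]
231 307 326 [0.5992 0.1375 0.25  ]
232 307 326 [0.5991 0.1376 0.2527]
233 307 326 [0.5991 0.1377 0.2551]
234 307 326 [0.5991 0.1377 0.2572]
235 307 326 [0.599  0.1377 0.2594]
236 307 326 [0.5991 0.1377 0.2614]
237 307 326 [0.5993 0.1376 0.2628]
238 307 326 [0.5976 0.1386 0.2705]
239 307 326 [0.5908 0.1426 0.2946]
240 306 328 [0.5851 0.1464 0.3156]
241 302 332 [0.5853 0.1463 0.3165]
```

```bash
python3 -c "
import cv2;c=cv2.imread('pics/e.png')[175:245,275:375];cv2.imwrite('pics/e2.png',cv2.resize(c,(800,560),interpolation=cv2.INTER_NEAREST))"
```

```text
(no output)
```

View pics/e2.png

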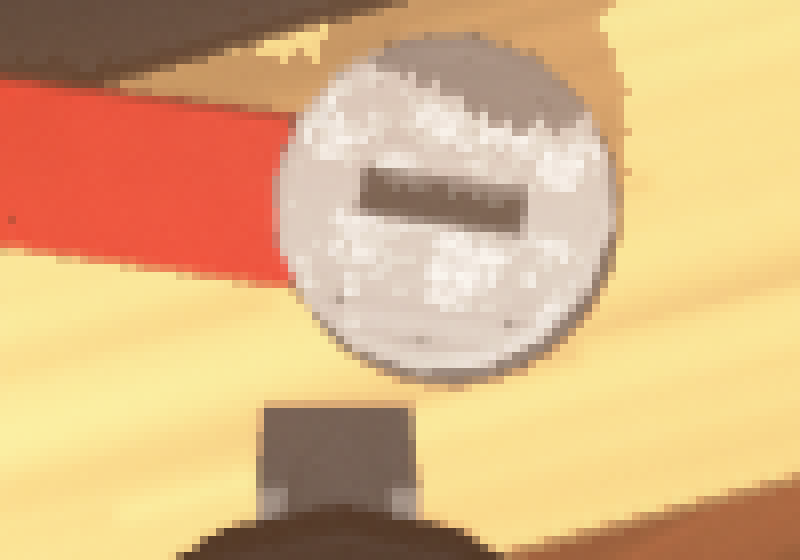

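```bash
cat > t.py <<'E'
from h import *
w=cam("wrist");xyz=np.array(w["xyz"]);Rm=rot(w);p,M,s=tool()
K=np.array([[w["fx"],0,w["cx"]],[0,w["fy"],w["cy"]],[0,0,1.]]);D=np.array([w["k1"],0,0,0.])
n,c=np.load("plane.npy")
px=np.array([[330,199.8],[319.8,198.5],[340.3,201.1]])
r=cv2.undistortPoints(px[:,None].astype(float),K,D)[:,0];r=np.c_[r,np.ones(3)]@Rm.T
X=xyz+r*((c-xyz)@n/(r@n))[:,None];print("slot",X,np.linalg.norm(X[1]-X[2]))
s_=X[1]-X[2];psi=np.arctan2(M[1,1],M[0,1]);a=np.arctan2(s_[1],s_[0])
print("head c",c,"slot az",np.degrees(a),"tool psi",np.degrees(psi),"turn about tool z",-(a-psi+np.pi/2)%np.pi-np.pi/2)
e=np.cross([0,0,1],n);e/=np.linalg.norm(e) # level dir in board
dn=np.cross(e,n);print("down",dn,"theta",np.arctan2(s_@dn,s_@e),np.arctan2(s_@dn,-s_@e))
print("tcp",p,"slot in tool mm",M.T@(X[0]-p)*1000,M.T@(c-p)*1000)
print("normal in tool",M.T@n)
E
python3 t.py
```

```text
slot [[0.60760829 0.14728482 0.14851702]
 [0.60189507 0.13924287 0.14684604]
 [0.61332578 0.15535526 0.15018647]] 0.020035684918464993
head c [0.60744662 0.14734634 0.14843399] slot az -125.35324005651633 tool psi 59.75409836561137 turn about tool z 0.08913987147974023
down [-0.87052506  0.23074473 -0.43467573] theta 0.39364686034496543 2.7479457932448277
tcp [0.60105005 0.13681013 0.33389484] slot in tool mm [ -0.61964207  12.52234937 185.36578312] [ -0.44909538  12.49413578 185.44905537]
normal in tool [ 0.42018726 -0.116259   -0.89995917]
```

```bash
python3 -m handwheel '[[0,6,0,0.089,0],[-1,12.8,20,0.089,0],[-1,12.8,50,0.089,0],[-1,12.8,70,0.089,0],[-1,12.8,78,0.089,0],[-1,12.8,78,0.089,0],[-1,12.8,78,0.089,0]]' && python3 - <<'E'
from h import *
c=cam("wrist","f0.png");x=c["color"][150:290,230:430];cv2.imwrite("pics/f.png",cv2.resize(x,(800,560),interpolation=cv2.INTER_NEAREST))
np.savez("f.npz",P=cloud(c)); p,M,s=tool();print(p,s["wrist_force"],np.degrees(np.arctan2(M[1,1],M[0,1])))
E
```

```text
clock: 5.5
tcp_pos: [0.609, 0.1475, 0.2579]
orientation: [0.001, 0.303, 0.953, 0.0]
wrist_force: [0.1, 0.4, -0.1]
finger_gap: 0.0246
grip_force: 59.4
[0.60924693 0.14759558 0.25828529] [ 0.12541708 -0.889101   -1.1987463 ] 54.74327235041022
```

View pics/f.png

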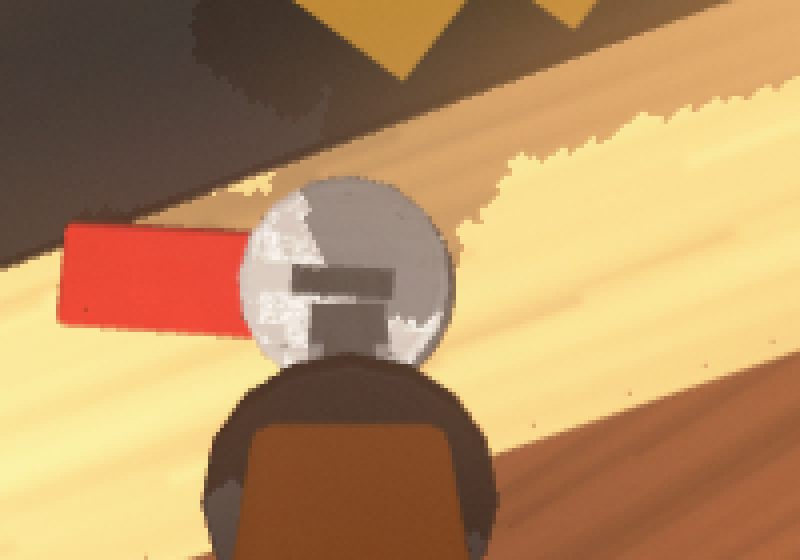

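The blade sits just short of the slot, about 1 mm to the right of its centre, and the two are parallel to within 1°. I'll correct that 1 mm and lower in small steps.

```bash
python3 -m handwheel '[[0,-1,2,0,0],[0,-1,4,0,0],[0,-1,6,0,0],[0,-1,7,0,0],[0,-1,8,0,0],[0,-1,8,0,0]]' ; python3 -m handwheel '[[0,0,1,0,0],[0,0,1,0,0],[0,0,1,0,0]]'; python3 -m handwheel '[[0,0,1,0,0],[0,0,1,0,0],[0,0,1,0,0]]'
```

```text
clock: 6.15
tcp_pos: [0.6077, 0.1471, 0.2486]
orientation: [-0.0, 0.303, 0.953, 0.0]
wrist_force: [-0.8, 1.3, -0.5]
finger_gap: 0.0245
grip_force: 59.5
clock: 6.45
tcp_pos: [0.6077, 0.1469, 0.2473]
orientation: [-0.0, 0.303, 0.953, -0.0]
wrist_force: [-0.7, 1.2, -2.0]
finger_gap: 0.0245
grip_force: 59.5
clock: 6.75
tcp_pos: [0.6078, 0.1469, 0.2466]
orientation: [-0.0, 0.303, 0.953, -0.0]
wrist_force: [-1.2, 0.9, -2.2]
finger_gap: 0.0248
grip_force: 59.5
```

```bash
for i in 1 2; do :; done; python3 -m handwheel '[[0,0,1,0,0],[0,0,1,0,0],[0,0,1,0,0]]'; python3 -m handwheel '[[0,0,1,0,0],[0,0,1,0,0],[0,0,1,0,0]]'; python3 -m handwheel '[[0,0,1,0,0],[0,0,1,0,0],[0,0,1,0,0]]'
```

```text
clock: 7.05
tcp_pos: [0.6079, 0.1469, 0.2458]
orientation: [-0.0, 0.303, 0.953, 0.0]
wrist_force: [-1.0, 0.8, -1.5]
finger_gap: 0.0247
grip_force: 59.5
clock: 7.35
tcp_pos: [0.608, 0.1469, 0.2448]
orientation: [-0.0, 0.303, 0.953, 0.0]
wrist_force: [-0.1, 0.7, -0.9]
finger_gap: 0.0244
grip_force: 59.5
clock: 7.65
tcp_pos: [0.608, 0.1469, 0.2437]
orientation: [-0.0, 0.303, 0.953, 0.0]
wrist_force: [-2.0, 0.6, -1.3]
finger_gap: 0.0245
grip_force: 59.5
```

```bash
python3 -m handwheel '[[0,0,1,0,0],[0,0,1,0,0],[0,0,1,0,0]]'; python3 -m handwheel '[[0,0,0.5,0,0],[0,0,0.5,0,0],[0,0,0.5,0,0]]'
python3 - <<'E'
from h import *
c=cam("wrist","g0.png");x=c["color"][150:290,230:430];cv2.imwrite("pics/g.png",cv2.resize(x,(800,560),interpolation=cv2.INTER_NEAREST))
p,M,s=tool();print(p,s["wrist_force"],s["ft_torque"])
E
```

```text
clock: 7.95
tcp_pos: [0.608, 0.1468, 0.2427]
orientation: [-0.0, 0.303, 0.953, -0.0]
wrist_force: [-0.8, 1.2, -0.5]
finger_gap: 0.0248
grip_force: 59.5
clock: 8.25
tcp_pos: [0.608, 0.1469, 0.2423]
orientation: [0.0, 0.303, 0.953, 0.0]
wrist_force: [-1.7, 1.4, -1.0]
finger_gap: 0.0245
grip_force: 59.5
[0.6079889  0.14683347 0.24230106] [-1.20955351  0.27473941 -1.30705714] [ 0.44339715  0.48872121 -0.0146315 ]
```

View pics/g.png

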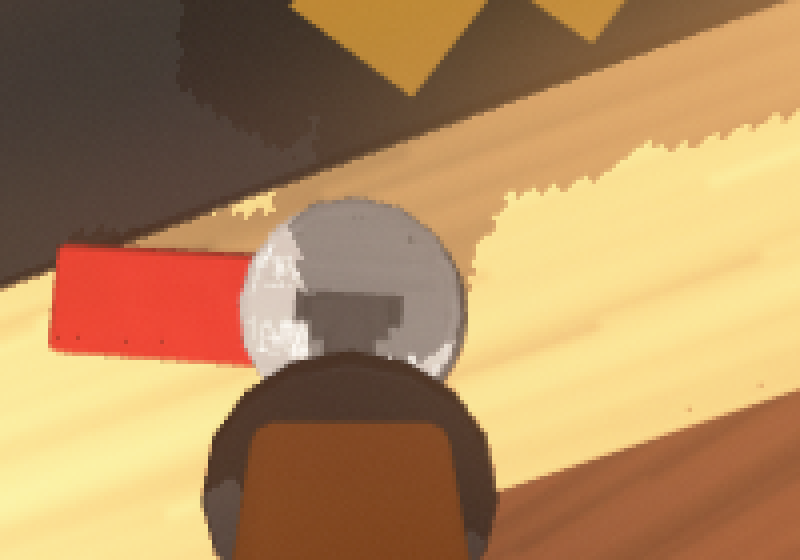

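The blade is in the slot with no side load. I'll go slightly deeper, then turn slowly while rising a little, since the tilt moves into the slot's plane as it turns.

```bash
python3 -m handwheel '[[0,0,0.7,0,0],[0,0,0.7,0,0],[0,0,0.7,0,0]]'; python3 -m handwheel '[[0,0,0,0.05,0],[0,0,0,0.1,0],[0,0,0,0.15,0],[0,0,0,0.2,0],[0,0,0,0.2,0]]';  python3 -m handwheel '[[0,0,-0.1,0.05,0],[0,0,-0.2,0.1,0],[0,0,-0.2,0.15,0],[0,0,-0.3,0.2,0],[0,0,-0.3,0.2,0]]'
python3 -c "
from h import *
c=cam('wrist','g1.png');print(tool()[2]['wrist_force'],tool()[2]['ft_torque'])"
```

```text
clock: 8.6
tcp_pos: [0.608, 0.1469, 0.2417]
orientation: [0.0, 0.303, 0.953, 0.0]
wrist_force: [-1.7, 1.3, -0.9]
finger_gap: 0.0247
grip_force: 59.6
clock: 9.1
tcp_pos: [0.608, 0.1471, 0.2417]
orientation: [0.0, 0.396, 0.918, 0.0]
wrist_force: [-2.4, 2.5, -0.1]
finger_gap: 0.0246
grip_force: 59.6
clock: 9.6
tcp_pos: [0.6081, 0.1472, 0.2419]
orientation: [0.0, 0.485, 0.874, 0.0]
wrist_force: [-1.8, 2.2, -0.9]
finger_gap: 0.025
grip_force: 59.5
[-0.70833816  3.20795074 -0.66685078] [0.79735675 0.32280656 0.07049683]
```

```bash
python3 -m handwheel '[[0,0,-0.1,0.05,0],[0,0,-0.2,0.1,0],[0,0,-0.3,0.15,0],[0,0,-0.4,0.2,0],[0,0,-0.4,0.25,0],[0,0,-0.5,0.3,0],[0,0,-0.5,0.3,0]]';  python3 -m handwheel '[[0,0,-0.1,0.05,0],[0,0,-0.2,0.1,0],[0,0,-0.3,0.15,0],[0,0,-0.4,0.2,0],[0,0,-0.4,0.25,0],[0,0,-0.4,0.3,0],[0,0,-0.4,0.3,0]]'
python3 - <<'E'
from h import *
c=cam("wrist","i0.png");x=c["color"][150:290,230:430];cv2.imwrite("pics/i.png",cv2.resize(x,(800,560),interpolation=cv2.INTER_NEAREST))
p,M,s=tool();print(p,s["wrist_force"],s["ft_torque"],np.degrees(np.arctan2(M[1,1],M[0,1])))
E
```

```text
clock: 10.35
tcp_pos: [0.6082, 0.1471, 0.2423]
orientation: [0.0, 0.61, 0.792, 0.0]
wrist_force: [-0.3, 1.9, -2.2]
finger_gap: 0.0245
grip_force: 59.4
clock: 11.05
tcp_pos: [0.6082, 0.147, 0.2426]
orientation: [0.0, 0.722, 0.692, 0.0]
wrist_force: [-0.3, 2.6, -2.6]
finger_gap: 0.0247
grip_force: 59.3
[0.60820569 0.14697385 0.24262056] [ 0.32297744  2.73327489 -3.33097265] [ 0.87480029 -0.00826152  0.08267891] -2.365285133654763
```

View pics/i.png

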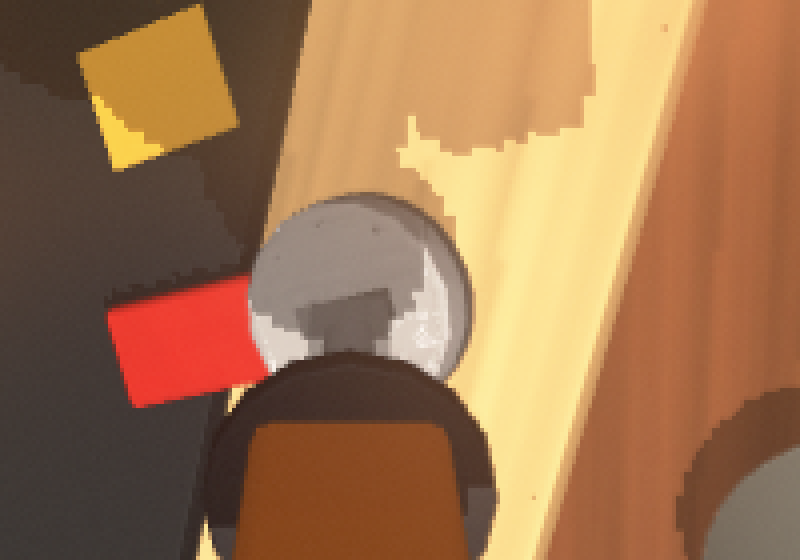

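The tongue is following the blade and lies about 0.2–0.3 rad short of the stop. I'll carry on while watching the torque.

```bash
python3 -m handwheel '[[0,0,-0.1,0.05,0],[0,0,-0.1,0.1,0],[0,0,-0.2,0.15,0],[0,0,-0.2,0.2,0],[0,0,-0.2,0.25,0],[0,0,-0.2,0.25,0]]'; python3 -c "
from h import *
print(tool()[2]['ft_torque'])"; python3 -m handwheel '[[0,0,0,0.05,0],[0,0,0,0.1,0],[0,0,0,0.1,0]]'; python3 -c "
from h import *
print(tool()[2]['ft_torque'])"; python3 -m handwheel '[[0,0,0,0.05,0],[0,0,0,0.1,0],[0,0,0,0.1,0]]'
python3 - <<'E'
from h import *
c=cam("wrist","j0.png");x=c["color"][150:290,230:430];cv2.imwrite("pics/j.png",cv2.resize(x,(800,560),interpolation=cv2.INTER_NEAREST))
p,M,s=tool();print(p,s["wrist_force"],s["ft_torque"],np.degrees(np.arctan2(M[1,1],M[0,1])))
E
```

```text
clock: 11.7
tcp_pos: [0.6082, 0.1469, 0.2427]
orientation: [0.0, 0.803, 0.597, 0.0]
wrist_force: [1.3, 1.6, -3.7]
finger_gap: 0.0248
grip_force: 59.1
[ 0.78103422 -0.1787904   0.11526372]
clock: 12.0
tcp_pos: [0.6082, 0.1468, 0.2427]
orientation: [0.0, 0.831, 0.556, 0.0]
wrist_force: [0.7, 2.6, -5.4]
finger_gap: 0.025
grip_force: 59.1
[ 0.80921279 -0.25007552  0.12020154]
clock: 12.3
tcp_pos: [0.6082, 0.1468, 0.2428]
orientation: [0.0, 0.858, 0.514, 0.0]
wrist_force: [1.6, 2.3, -5.8]
finger_gap: 0.0248
grip_force: 59.1
[0.60823584 0.14676043 0.24278607] [ 0.94894422  1.43601085 -5.2649698 ] [ 0.74414499 -0.45723341  0.09535828] -28.136021884190473
```

```bash
cat > ang.py <<'E'
from h import *
c=cam("wrist");P=cloud(c);C=c["color"];H=cv2.cvtColor(C,cv2.COLOR_BGR2HSV)
m=((H[...,0]<5)|(H[...,0]>174))&(H[...,1]>170)&(H[...,2]>110);m[:120]=0;m[300:]=0;m[:,:200]=0;m[:,400:]=0
L,lab,st,_=cv2.connectedComponentsWithStats(m.astype(np.uint8));k=1+np.argmax(st[1:,4]);Q=P[lab==k];Q=Q[np.isfinite(Q[:,0])]
n,ctr=np.load("plane.npy");e=np.cross([0,0,1],n);e/=np.linalg.norm(e);dn=np.cross(e,n)
if dn[2]>0: dn=-dn
e=np.cross(n,dn) ; e=e if e[1]<0 else -e
q=np.c_[(Q-ctr)@e,(Q-ctr)@dn]*1000
far=q[np.hypot(*q.T)>26]
print("red",len(Q),"mean ang",np.arctan2(q[:,1].mean(),q[:,0].mean()),cv2.minAreaRect(q.astype(np.float32)),"max",np.hypot(*q.T).max())
p,M,s=tool();print(p,s["wrist_force"],s["ft_torque"],"tau",s["tau"][5])
print("psi",np.degrees(np.arctan2(M[1,1],M[0,1])),"level az",np.degrees(np.arctan2(dn[1],dn[0])))
E
python3 ang.py
```

```text
red 814 mean ang 1.4656574768320731 ((5.020900726318359, 43.178466796875), (37.073307037353516, 21.70702362060547), 81.88900756835938) max 62.38565413530502
[0.60819428 0.14676023 0.24277176] [ 1.18307329  2.5292828  -4.93258421] [ 0.68470607 -0.44946498  0.12102624] tau 0.10652972152456641
psi -28.152669788647675 level az 165.15435426438427
```

View pics/j.png

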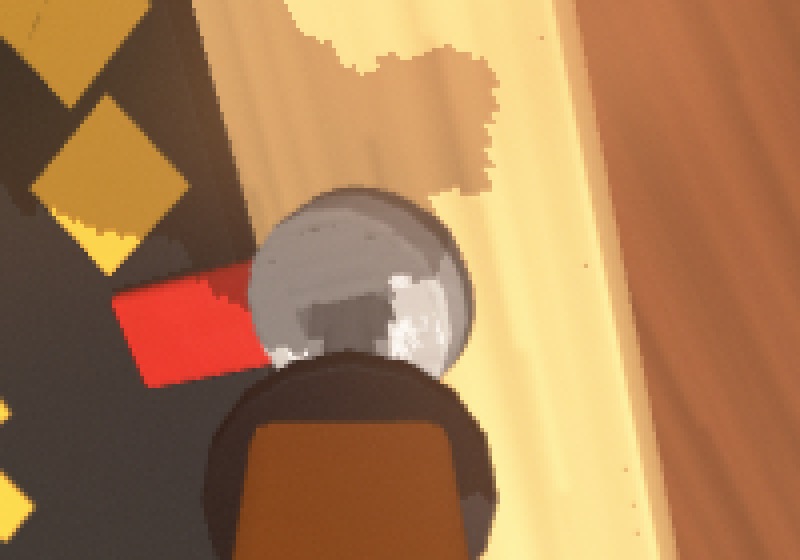

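The blade is still in the slot and the tongue is at about 1.43–1.47 rad. I'll turn a bit further, to the stop.

```bash
python3 -m handwheel '[[0,0,0,0.05,0],[0,0,0,0.1,0],[0,0,0,0.1,0]]'; python3 ang.py; python3 -m handwheel '[[0,0,0,0.03,0],[0,0,0,0.06,0],[0,0,0,0.06,0]]'; python3 ang.py
```

```text
clock: 12.7
tcp_pos: [0.6082, 0.1467, 0.2428]
orientation: [0.0, 0.883, 0.47, 0.0]
wrist_force: [2.0, 2.0, -5.2]
finger_gap: 0.0247
grip_force: 59.1
red 800 mean ang 1.558651267122286 ((1.3355178833007812, 43.514163970947266), (36.25470733642578, 21.523609161376953), 88.42267608642578) max 62.26213186935173
[0.60815348 0.14674412 0.24279597] [ 0.94981958  2.21375205 -5.5670483 ] [ 0.64762858 -0.4927041   0.0970133 ] tau 0.20827533211559057
psi -33.89701608400361 level az 165.15435426438427
clock: 13.05
tcp_pos: [0.6082, 0.1467, 0.2428]
orientation: [0.0, 0.896, 0.443, 0.0]
wrist_force: [1.6, 2.0, -7.5]
finger_gap: 0.0247
grip_force: 59.2
red 791 mean ang 1.590646817443441 ((-0.2716388702392578, 43.5734977722168), (35.869720458984375, 21.754314422607422), 89.44790649414062) max 62.17130850172155
[0.60815067 0.14674588 0.24286176] [ 2.11647428  1.67950871 -7.54140286] [ 0.5761313  -0.62290318  0.19962221] tau 0.20866450387984514
psi -37.373012378743624 level az 165.15435426438427
```

At the stop (θ≈1.57, torque rising). I'll unwind within the play and lift out.

```bash
python3 -m handwheel '[[0,0,0,0,0],[0,0,0,-0.1,0],[0,0,0,-0.2,0],[0,0,0,-0.3,0],[0,0,0,-0.3,0]]'; python3 ang.py; python3 -m handwheel '[[0,0,-1,0,0],[0,0,-3,0,0],[0,0,-5,0,0],[0,0,-8,0,0],[0,0,-15,0,0],[0,0,-40,0,0],[0,0,-70,0,0],[0,0,-70,0,0]]'; python3 ang.py
```

```text
clock: 13.6
tcp_pos: [0.6078, 0.1465, 0.2438]
orientation: [0.0, 0.82, 0.572, 0.0]
wrist_force: [0.3, 0.8, -1.3]
finger_gap: 0.0246
grip_force: 59.9
red 893 mean ang 1.589621928613621 ((-0.07793331146240234, 43.05479431152344), (38.068355560302734, 21.81511878967285), 89.7422866821289) max 62.11076128898901
[0.60783058 0.14659757 0.24377089] [ 0.14376589  1.45616241 -0.14432171] [ 0.37550079  0.018026   -0.01563117] tau -0.23970541544258595
psi -20.384511590238457 level az 165.15435426438427
clock: 14.45
tcp_pos: [0.6095, 0.1468, 0.3181]
orientation: [0.002, 0.821, 0.571, 0.003]
wrist_force: [-0.1, 0.6, -0.9]
finger_gap: 0.0247
grip_force: 60.0
red 566 mean ang 1.574278447100242 ((0.1453409194946289, 44.52436065673828), (34.25570297241211, 21.183202743530273), 88.69847869873047) max 61.90918463128412
[0.60922363 0.14682427 0.31584665] [ 0.57666424  0.71848998 -1.37297437] [ 0.04415647  0.02904061 -0.00195009] tau 0.00042352673517598305
psi -20.295339077461765 level az 165.15435426438427
```

```bash
python3 -m handwheel '[[-30,7,0,0.03,0],[-70,17,0,0.06,0],[-115,28,0,0.1,0],[-160,40,0,0.14,0],[-205,51,0,0.18,0],[-250,62,0,0.22,0],[-290,72,0,0.24,0],[-330,82,0,0.24,0]]' && python3 -m handwheel '[[0,0,0,0,0],[0,0,0,0,0]]' && cat > u.py <<'E'
from h import *
a=cam("scene");b=cam("side")
w=cam("wrist","k.png");P=cloud(w);p,M,s=tool()
z=P[...,2];m=np.zeros(z.shape,bool);m[205:245,290:345]=1
b_=m&(z>p[2]-.115)&(z<p[2]-.05);v,u=np.nonzero(b_);T=(P[b_]-p)@M*1000
for k in np.unique(v):
    r=v==k;print(k,u[r].min(),u[r].max(),T[r].mean(0).round(1))
t=np.array([.5672,-.2318,p[2]]);print("to go",M.T@(t-p)*1000,p,"psi",np.degrees(np.arctan2(M[1,1],M[0,1])))
E
python3 u.py
```

```text
clock: 15.3
tcp_pos: [0.5696, -0.1928, 0.312]
orientation: [-0.001, 0.883, 0.469, -0.0]
wrist_force: [0.1, -0.1, -2.2]
finger_gap: 0.0243
grip_force: 59.9
clock: 15.5
tcp_pos: [0.5698, -0.1922, 0.3117]
orientation: [-0.001, 0.884, 0.468, -0.001]
wrist_force: [1.1, 0.0, -1.8]
finger_gap: 0.0247
grip_force: 59.9
226 308 326 [ 0.2 -0.7 98.3]
227 308 326 [ 0.  -0.7 96.4]
228 308 326 [ 0.1 -0.7 93.6]
229 308 326 [ 0.2 -0.6 91.1]
230 308 326 [ 0.8 -0.6 87. ]
231 307 326 [ 1.2 -1.  83.4]
232 307 326 [ 1.4 -1.  80.7]
233 307 326 [ 1.3 -0.9 78.6]
234 307 326 [ 1.4 -1.  76.2]
235 307 326 [ 1.4 -1.  74.2]
236 307 326 [ 1.3 -1.  72.4]
237 307 326 [ 1.  -1.  71.1]
238 307 326 [ 0.5 -1.  70.6]
239 307 326 [-2.2 -1.6 76.3]
to go [-3.64841327e+01  2.06336217e+01 -1.89351483e-02] [ 0.57047013 -0.1900131   0.31268779] psi -33.965058190499676
```

The driver hasn't shifted in the grip. I'll go over the hole and lower it.

```bash
python3 -m handwheel '[[-20,10,20,0,0],[-36,20,50,0,0],[-36.5,20.5,80,0,0],[-36.5,20.5,80,0,0],[-36.5,20.5,80,0,0]]' && python3 - <<'E'
from h import *
ps=[]
for _ in range(3): w=cam("wrist");ps.append(tool()[0])
p=np.mean(ps,0);M=tool()[1];t=np.array([.5668,-.2318,.115]);print(p,M.T@(t-p)*1000)
E
```

```text
clock: 16.15
tcp_pos: [0.567, -0.2314, 0.2333]
orientation: [-0.001, 0.883, 0.47, -0.0]
wrist_force: [0.1, 0.0, -0.8]
finger_gap: 0.0247
grip_force: 59.9
[ 0.56813994 -0.23224355  0.23512381] [ -0.42504142  -1.81932486 120.11756989]
```

```bash
python3 -m handwheel '[[0,-1,15,0,0],[0,-1,35,0,0],[0,-1,60,0,0],[0,-1,85,0,0],[0,-1,105,0,0],[0,-1,112,0,0],[0,-1,115,0,0],[0,-1,115,0,0]]'; python3 -m handwheel '[[0,0,1,0,0],[0,0,2,0,0],[0,0,2,0,0]]'
```

```text
clock: 17.1
tcp_pos: [0.5671, -0.2325, 0.1193]
orientation: [0.001, 0.883, 0.469, 0.001]
wrist_force: [1.0, 0.4, -0.8]
finger_gap: 0.0248
grip_force: 59.9
clock: 17.4
tcp_pos: [0.5666, -0.2325, 0.1166]
orientation: [0.0, 0.883, 0.469, 0.0]
wrist_force: [0.3, -1.0, -1.1]
finger_gap: 0.0246
grip_force: 59.9
```

```bash
python3 -m handwheel '[[0,0,1,0,0],[0,0,1,0,0],[0,0,1,0,0]]';python3 -m handwheel '[[0,0,1,0,0],[0,0,1,0,0],[0,0,1,0,0]]';python3 -m handwheel '[[0,0,0.5,0,0],[0,0,0.5,0,0],[0,0,0.5,0,0]]'
```

```text
clock: 17.7
tcp_pos: [0.5666, -0.2325, 0.1161]
orientation: [0.001, 0.883, 0.469, 0.0]
wrist_force: [-1.9, 1.1, 5.3]
finger_gap: 0.0247
grip_force: 60.8
clock: 18.0
tcp_pos: [0.5666, -0.2325, 0.116]
orientation: [0.001, 0.883, 0.469, 0.001]
wrist_force: [-3.4, 1.1, 11.0]
finger_gap: 0.0249
grip_force: 61.5
clock: 18.3
tcp_pos: [0.5666, -0.2325, 0.116]
orientation: [0.001, 0.883, 0.469, 0.001]
wrist_force: [-4.2, 1.5, 13.9]
finger_gap: 0.0246
grip_force: 61.9
```

Seated on the plate. I'll back off slightly, open and retreat.

```bash
python3 -m handwheel '[[0,0,-1.5,0,0],[0,0,-1.5,0,0.3],[0,0,-1.5,0,0.5],[0,0,-1.5,0,0.8],[0,0,-1.5,0,1],[0,0,-1.5,0,1],[0,0,-1.5,0,1],[0,0,-1.5,0,1]]'; python3 -m handwheel '[[0,0,-5,0,1],[0,0,-20,0,1],[0,0,-50,0,1],[0,0,-90,0,1],[0,0,-120,0,1],[0,0,-130,0,1],[0,0,-130,0,1]]'
python3 - <<'E'
from h import *
c=cam("wrist","l.png");np.savez("c.npz",P=cloud(c),C=c["color"]);P=cloud(c);z=P[...,2]
v,u=np.nonzero((z>.155)&(z<.17)&(np.hypot(P[...,0]-.567,P[...,1]+.232)<.03))
T=P[v,u];print("top",len(T),np.median(T[:,2]),cv2.minAreaRect((T[:,:2]*1000).astype(np.float32)))
T=P[(abs(z-.095)<.004)&(np.hypot(P[...,0]-.567,P[...,1]+.232)<.08)];print("stand",cv2.minAreaRect((T[:,:2]*1000).astype(np.float32)),np.median(T[:,2]))
E
```

```text
clock: 19.1
tcp_pos: [0.5663, -0.2323, 0.1149]
orientation: [-0.0, 0.883, 0.469, -0.0]
wrist_force: [0.1, -0.3, 0.6]
finger_gap: 0.0855
grip_force: 0.0
clock: 19.8
tcp_pos: [0.5672, -0.2328, 0.2469]
orientation: [0.002, 0.883, 0.469, 0.001]
wrist_force: [-0.3, 0.8, 0.2]
finger_gap: 0.0854
grip_force: 0.0
top 1261 0.16190849785525635 ((565.680419921875, -232.36029052734375), (25.92283821105957, 25.50309181213379), 56.44217300415039)
stand ((566.0610961914062, -232.31393432617188), (100.82405090332031, 100.46714782714844), 81.82376098632812) 0.09580164421938242
```

The driver is standing at the hole centre, its top at the same height as at the start. Handing in.

```bash
python3 -c "
from workcell import workorder
print(workorder.hand_in())"
```

```text
the job is handed in; nothing more can be done
None
```

The job is handed in (no verdict came back): the turn button measured about 1.57 rad, at its stop, the screwdriver is standing released and centred in its stand, and the arm made no contact with the bystanders that I saw.

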